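# Pack the courier case and close its hasp

### The arm

A 6-joint arm with a two-finger parallel gripper is mounted at the origin on the work surface. World frame = base frame: x ahead of the robot, y to its left, z up, the work surface at z = 0. Lengths are in mm, angles in rad, forces in N, time in s.
With the tool pointing down it reaches from about 250 to 800 mm from the base axis. Payload 3.9 kg.
Tool frame: the origin (TCP) lies midway between the tips of the shut fingers; the grasp point (between the pads) lies 19 mm behind it; y points along the fingers, x is the direction in which the jaws open and shut, and the axes are right-handed (so a half turn about y gives the same grasp; the last joint's range is limited). The gripper opens to 85 mm and grips with 20 to 120 N. Pads are 22 mm wide; open, the fingers measure 114 mm over their backs; the gripper's body (76 mm by 85 mm) begins 54 mm behind the grasp point. The pads swing forward as they close: fully open they stand 13 mm farther back than shut.
Start: joints at [1.223, 0.26, -0.138, 1.173, 0, 1.571], TCP at [178.931, 493.557, 191.304] pointing down, gripper open.
Joint ranges: [-2.78, 2.78], [-0.83, 1.72], [-1.28, 1.37], [-1.9, 2.12], [-1.57, 1.48], [-3.14, 3.14]. Speed limits (rad/s): [2.57, 2.57, 3.14, 3.14, 3.14, 3.14].

### API

Orientations are given as a rotation vector (axis times angle).
In Python, from bench import robot gives the robot as it stands. Calls block until the motion is done:
- robot.movep(position, orientation): joint-space move of the TCP to a pose.
- robot.move_linear(position, velocity=150, rot=None, guard=None): straight line of the TCP; rot=None keeps the orientation; velocity is the mean speed in mm/s. With guard (N) it stops when the force on the tool has changed by that much, and returns True; else False.
- robot.move_j(angles): joint-space move.
- robot.open_gripper() and robot.gripper_close(newtons=None): open the fingers fully, or close them until they stop; newtons is the grip in N (None keeps the last).
- robot.hold(seconds).
- robot.ik(position, orientation): joint angles nearest the present ones, or None.
- robot.observe(): the state.
- robot.get_image(name): name is "side" or "top"; returns the picture (420x560x3 uint8, blue, green, red); there is no depth.
- robot.camera_params(name): a dict with "K" (3x3 intrinsics, pixels), "position" and "attitude" of the camera in the world. Camera axes: x right, y down, z forward; pixel columns grow to the right and rows downward; lengths in mm; the calibration is good to about 2 mm. A picture is of the moment at which its call begins. camera_params takes no time and is no camera call.
A pose or a line that the arm cannot do raises robot.IKError and nothing moves.
- robot.hand_in(): hands the job in, once; it reports no verdict.
The state is a dict: "t": time; "joint_pos": joint angles; "dq": joint speeds; "effort": joint torques, N m; "tcp_pos": TCP position; "tool_rot": TCP orientation; "force": force on the tool from outside, world axes, zero at the start; "wrist_torque": the same for the moment, N m; "grip_width": finger opening in mm.
Only numpy, scipy, OpenCV 4.12 (cv2) and the standard library are available. Lean on these libraries where they do the work, as an engineer would, in place of code of your own. Each camera call takes 0.05 s, during which the arm holds its last target. There are 200 camera calls.

### The job

Pack the courier case: stand the rack of capped sample tubes upright on the case's floor beside the loose cool pack, which must stay lying flat in the case (push it towards one end if it is in the way). Then shut the lid fully, and then swing the steel hasp on the lid's front edge all the way down over the staple on the case's front. Keep the tubes upright throughout and leave everything else on the bench where it is.

Things in the scene. Friction and masses are not known exactly. Their poses are not given: they have to be found in the camera images.
- case: open grey courier case fixed to the bench, outer 170 (x) x 212 (y) x 100 mm (z) without the lid, walls and floor 6 mm thick: inside 158 x 200 x 94 mm. Origin under its centre on the bench, z up. Its front, with the staple, looks to its own -x; the lid is hinged on its +x rim
- lid_hinge (a point): middle of the lid's hinge line, at x = +85 mm, y = 0, z = 100 mm in the case's frame; the line runs along the case's y. Fixed to the case. The lid is a plate 170 mm (hinge to front edge) x 212 mm, 12 mm thick, its inner face on the hinge line, its outer face (the top when shut) 12 mm from it; no handle: push it shut on its outer face, beside the hasp
- staple (a point): outer end of the catch, a steel wire loop 15 mm wide in the middle of the case's front, at x = -98 mm, y = 0, z = 80 mm in the case's frame, standing 16 mm out of the front; the hasp's slot (18 mm wide) goes over it
- lid (a joint): lid angle, rad: 0 shut flat on the rim, 1.57 upright, 2.0 the stop, leaning back away from the case. A stiff hinge (friction 0.5 N m): it stays where it is left and must be pushed the whole way, with 2 to 6 N at 120 mm from the hinge
- hasp_hinge (a point): the hasp's hinge pin, on the middle of the lid's front edge, 176 mm from the lid's hinge line; with the lid shut it is at x = -91 mm, y = 0, z = 106 mm in the case's frame. The pin runs along the case's y. Turns with the lid
- hasp (a joint): hasp angle to the lid, rad: with the lid shut, 0 hangs down flat along the case's front with the staple through its slot (closed), 1.57 sticks out level away from the case, 3.14 stands straight up, 4.0 leans back over the lid (stop). Stiff (0.04 N m, 1 N at the lip): it stays where it is left; push it round along its arc (a level push on the lip jams)
- hasp_lip (a point): middle of the outer edge of the hasp's thumb lip. The hasp is a steel plate 44 mm wide, 4 mm thick, reaching 50 mm from its pin, slotted for the staple; its end is bent into a lip standing 20 mm off the plate, on the side facing outward when it hangs. This point: 48 mm along and 20 mm out from the pin; when all is closed, x = -111 mm, y = 0, z = 58 mm in the case's frame
- tube_rack: white rack with six grey-capped tubes fixed in it, loose on the bench, about 0.25 kg: base 110 (x) x 80 (y) x 30 mm (z); a grip fin in the middle, 40 mm along x, 10 mm thick in y, its top 85 mm above the underside; three tubes at each end (x = -42, +42 mm; y = -26, 0, 26 mm), 16 mm across, 72 mm high. Pinch the fin across y. Origin under its centre
- cool_pack: white cool pack, a loose plain block 110 (x) x 50 (y) x 45 mm (z), about 0.3 kg, lying on the floor inside the case, its length roughly along the case's x, somewhere about the middle of the case's length in y. Origin under its centre
- empty_rack: bystander: the same rack with empty holes and no tubes, base 110 x 80 x 30 mm with the same grip fin (top at 85 mm), loose on the bench; not to be packed. Origin under its centre
- jar: bystander: amber jar, 56 mm across, 75 mm high, near one front corner of the case. Origin under its centre
- carton: bystander: small cardboard carton 60 x 70 x 70 mm, near the other front corner of the case. Origin under its centre
- tip_box: bystander: pipette-tip box with a white cover, 79 x 114 x 65 mm, on the bench behind the case's hinge side. Origin under its centre
- bottle: bystander: white bottle, 52 mm across, 130 mm high. Origin under its centre
- dishes: bystander: stack of three dishes, 60 mm across, 38 mm high. Origin under its centre
- timer: bystander: flat white timer 60 x 60 x 22 mm. Origin under its centre
Things that resemble listed ones, but are neither listed nor needed, are in the scene too. Leave any purple or red look-alike of the tube_rack alone.

How it is judged:
By the outcome, as a careful person would: the job done as asked, in the order asked, and still so for the second after the job is handed in, with the robot touching nothing.
It also fails if it takes over 72 s, if anything falls off the work surface, if the arm or the gripper's body presses on something with over 40 N, if the wrist force passes 120 N, or if a joint passes its speed limit or range.

## Working session

There is one attempt and no reset: what is moved stays moved. The work goes in short steps, each a Python script; the robot and the scene stay as the last script left them, time stands still between calls to the robot, and variables do not carry over. Pictures are saved under pics/ and viewed, about 8 in all and at most 12, crops included, and the job is handed in when it is done.

```bash
mkdir -p pics; ls; python3 - <<'E'
from bench import robot
import cv2
for n in("side","top"):
    cv2.imwrite(f"pics/{n}0.png",cv2.resize(robot.get_image(n),(800,600),interpolation=cv2.INTER_CUBIC))
    print(n,robot.camera_params(n))
print(robot.observe())
E
```

```text
pics
side {'K': array([[399.96341047,   0.        , 274.37419886],
       [  0.        , 399.96341047, 200.23089765],
       [  0.        ,   0.        ,   1.        ]]), 'position': array([ -53.07989348, -601.54451752,  653.33038111]), 'attitude': array([-2.02727519,  0.77121946, -0.45756429])}
top {'K': array([[505.9375634 ,   0.        , 278.78903881],
       [  0.        , 505.9375634 , 202.31726842],
       [  0.        ,   0.        ,   1.        ]]), 'position': array([ 462.32994162,   36.93635492, 1550.2584836 ]), 'attitude': array([-2.15117236,  2.21385907, -0.07482386])}
{'t': 0.1, 'joint_pos': array([ 1.22299633e+00,  2.60622882e-01, -1.39257928e-01,  1.17269606e+00,
       -4.66377809e-07,  1.57081622e+00]), 'dq': array([ 0.00198188, -0.00265136,  0.00474968,  0.0005841 , -0.00092685,
       -0.00044418]), 'effort': array([ 3.01995660e-04, -4.06510377e+01,  2.54527688e+01,  1.01481736e-02,
        3.98283169e-05,  6.58962890e-06]), 'tcp_pos': array([178.70058702, 492.91586577, 190.53905094]), 'tool_rot': array([-1.35495766, -0.94821192,  0.95062251]), 'force': array([ 0.77870981, -0.00967825,  0.5669302 ]), 'wrist_torque': array([ 0.01349226,  0.00221313, -0.01613146]), 'grip_width': 85.52157082747982}
```

View pics/side0.png

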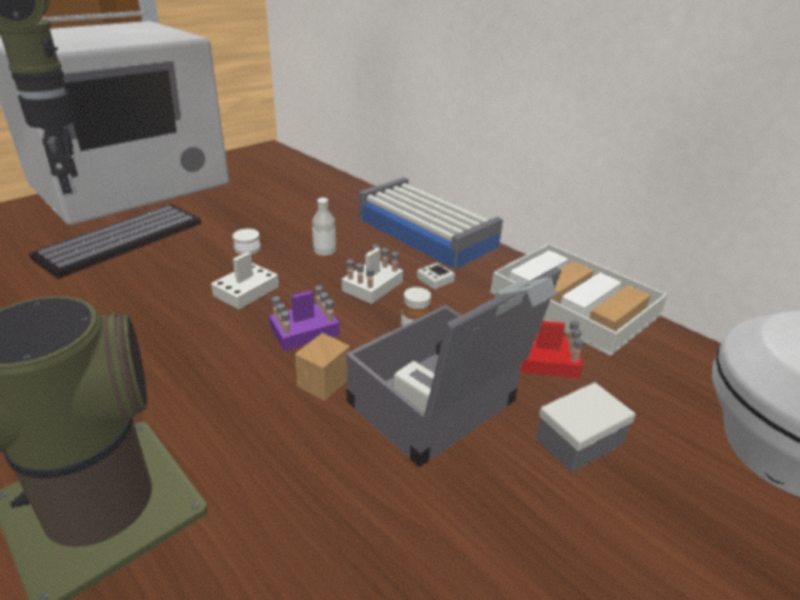

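View pics/top0.png

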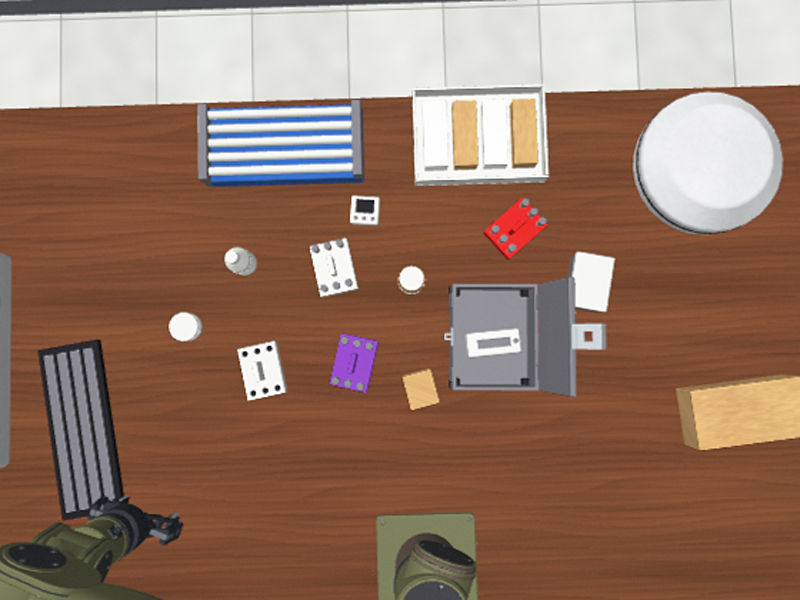

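The side and top views show:
- **Case:** near (493,337) in the top view. Its front and staple (447,337) face image left (+y world), and the lid is open on the right with the hasp at (590,336).
- **Rack candidates:** white (333,267) with grey caps, white (261,370) with black holes (the empty rack), and the purple (353,362) and red (516,228) look-alikes. The white capped rack at (333,267) fits. I'll confirm it in a crop and measure.

```bash
cat > h.py <<'E'
from bench import robot
import numpy as np, cv2
from scipy.spatial.transform import Rotation as R
def ray(n,uv,z):
    c=robot.camera_params(n); d=np.linalg.inv(c["K"])@np.c_[np.atleast_2d(uv),np.ones(len(np.atleast_2d(uv)))].T
    d=(R.from_rotvec(c["attitude"]).as_matrix()@d).T; p=c["position"]
    return p+d*((z-p[2])/d[:,2:3])
def proj(n,P):
    c=robot.camera_params(n); q=(np.atleast_2d(P)-c["position"])@R.from_rotvec(c["attitude"]).as_matrix()@c["K"].T
    return q[:,:2]/q[:,2:]
E
python3 - <<'E'
from h import *
im=robot.get_image("top"); s=robot.get_image("side"); cv2.imwrite("pics/t.png",im)
cv2.imwrite("pics/crop1.png",np.hstack([cv2.resize(im[155:290,160:290],(385,400),interpolation=cv2.INTER_CUBIC),cv2.resize(im[190:290,305:430],(415,400),interpolation=cv2.INTER_CUBIC)]))
g=im.astype(int); mn,mx=g.min(2),g.max(2)
def boxes(m,roi,a):
    z=np.zeros(m.shape,np.uint8); x0,y0,x1,y1=roi; z[y0:y1,x0:x1]=m[y0:y1,x0:x1]*255
    for c in cv2.findContours(z,cv2.RETR_EXTERNAL,cv2.CHAIN_APPROX_NONE)[0]:
        if cv2.contourArea(c)>a:
            r=cv2.minAreaRect(c); yield r,cv2.boxPoints(r),cv2.contourArea(c)
print("whites in rack roi")
for r,b,a in boxes(mn>185,(205,155,260,215),100):
    print(r,a,ray("top",b,30).round(0)[:,:2].tolist())
print("pack")
for r,b,a in boxes(mn>185,(318,200,375,270),100):
    print(r,a,ray("top",b,51).round(0)[:,:2].tolist())
print("caps")
for r,b,a in boxes((mx<160)&(mx>70)&(mx-mn<25),(205,155,260,215),8):
    print(np.round(r[0],1),a,ray("top",r[0],72).round(1)[:,:2].tolist())
print("grey case")
for r,b,a in boxes((mx<160)&(mx-mn<25),(305,190,378,285),300):
    print(r,a,ray("top",b,100).round(0)[:,:2].tolist())
print(robot.observe()["t"])
E
```

```text
whites in rack roi
((232.8588104248047, 186.8647003173828), (35.685054779052734, 26.248580932617188), 77.47119140625) 765.0 [[669.0, 228.0], [684.0, 150.0], [578.0, 129.0], [563.0, 207.0]]
pack
((345.0057067871094, 239.552978515625), (16.441612243652344, 36.824951171875), 83.8844985961914) 553.5 [[475.0, -95.0], [484.0, -204.0], [435.0, -207.0], [427.0, -99.0]]
caps
[226.5 201.5] 9.0 [[576.3, 194.2]]
[235.  199.5] 10.0 [[581.5, 169.1]]
[243.8 197.3] 12.5 [[587.4, 143.3]]
[221. 174.] 13.0 [[657.9, 208.6]]
[229. 172.] 11.5 [[663.2, 185.0]]
[237.5 170. ] 13.0 [[668.4, 159.8]]
grey case
((345.5, 235.5), (73.0, 63.0), 90.0) 4438.5 [[574.0, -60.0], [569.0, -241.0], [361.0, -232.0], [366.0, -54.0]]
0.2
```

View pics/crop1.png

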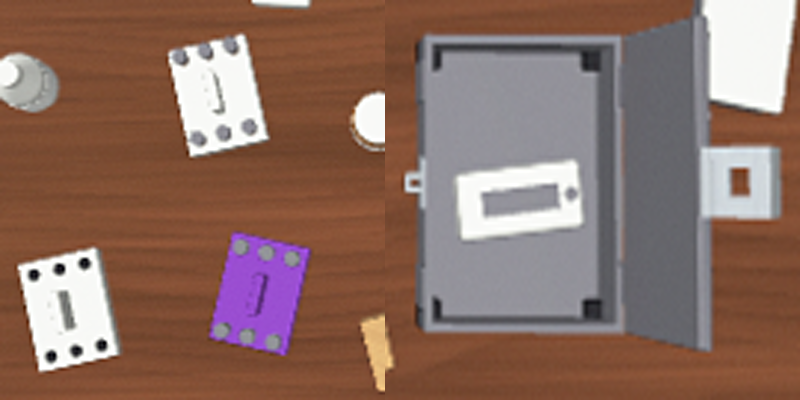

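The crop confirms the tube rack: the white rack at top centre has six grey caps, while the lower-left one has black holes. Next I'll pin down the case pose from edge profiles.

```bash
python3 - <<'E'
from h import *
im=cv2.imread("pics/t.png"); g=im.astype(int)
for r in (212,225,248,262): print("row",r,[ (c,g[r,c,2]-g[r,c,0],g[r,c].sum()//3) for c in range(311,322)],'| R',[ (c,g[r,c].sum()//3) for c in range(364,382)])
for c in (325,345,365): print("col",c,[ (r,g[r,c,2]-g[r,c,0],g[r,c].sum()//3) for r in range(196,205)],[ (r,g[r,c,2]-g[r,c,0],g[r,c].sum()//3) for r in range(266,277)])
print("staple",[(c,g[235,c].sum()//3) for c in range(306,320)],[(r,g[r,313].sum()//3) for r in range(228,243)])
print("hasp",[(c,g[232,c].sum()//3) for c in range(394,430)],[(r,g[r,412].sum()//3) for r in range(222,252)])
E
```

```text
row 212 [(311, np.int64(72), np.int64(85)), (312, np.int64(74), np.int64(83)), (313, np.int64(79), np.int64(80)), (314, np.int64(11), np.int64(93)), (315, np.int64(-8), np.int64(98)), (316, np.int64(-7), np.int64(123)), (317, np.int64(-6), np.int64(146)), (318, np.int64(-7), np.int64(151)), (319, np.int64(-7), np.int64(149)), (320, np.int64(-7), np.int64(151)), (321, np.int64(-7), np.int64(151))] | R [(364, np.int64(147)), (365, np.int64(148)), (366, np.int64(147)), (367, np.int64(149)), (368, np.int64(130)), (369, np.int64(101)), (370, np.int64(93)), (371, np.int64(94)), (372, np.int64(95)), (373, np.int64(90)), (374, np.int64(139)), (375, np.int64(126)), (376, np.int64(110)), (377, np.int64(104)), (378, np.int64(103)), (379, np.int64(102)), (380, np.int64(103)), (381, np.int64(101))]
row 225 [(311, np.int64(78), np.int64(86)), (312, np.int64(80), np.int64(86)), (313, np.int64(83), np.int64(89)), (314, np.int64(50), np.int64(92)), (315, np.int64(4), np.int64(93)), (316, np.int64(-9), np.int64(100)), (317, np.int64(-5), np.int64(141)), (318, np.int64(-8), np.int64(151)), (319, np.int
[... 5604 characters left out ...]
np.int64(89)), (428, np.int64(90)), (429, np.int64(88))] [(222, np.int64(91)), (223, np.int64(83)), (224, np.int64(83)), (225, np.int64(91)), (226, np.int64(142)), (227, np.int64(219)), (228, np.int64(212)), (229, np.int64(216)), (230, np.int64(217)), (231, np.int64(211)), (232, np.int64(80)), (233, np.int64(77)), (234, np.int64(79)), (235, np.int64(84)), (236, np.int64(86)), (237, np.int64(82)), (238, np.int64(108)), (239, np.int64(192)), (240, np.int64(215)), (241, np.int64(215)), (242, np.int64(217)), (243, np.int64(213)), (244, np.int64(177)), (245, np.int64(82)), (246, np.int64(90)), (247, np.int64(88)), (248, np.int64(81)), (249, np.int64(73)), (250, np.int64(75)), (251, np.int64(79))]
```

```bash
python3 - <<'E'
from h import *
f=lambda u,v,z:ray("top",[u,v],z)[0][:2].round(1)
print("far",f(325,198.1,100),f(365,198.1,100),"near",f(325,272.75,100),f(365,272.5,100))
print("left rim",f(316.2,225,100),f(316.2,248,100),"right inner",f(373.7,225,100),f(373.8,255,100), "staple",f(310.6,235.1,80))
# hasp/lid edge rough at z~265
print("lid top edge",f(399.5,235.3,268),"hasp end",f(423.5,235.3,268), "hasp mid/width",f(412,226.2,268),f(412,244.5,268))
E
```

```text
far [575.8 -92.2] [ 572.5 -207. ] near [362.9 -84.7] [ 360.4 -198.4]
left rim [499.3 -64.3] [433.7 -62.1] right inner [ 494.6 -228.7] [ 409.2 -225.4] staple [471.  -48.5]
lid top edge [ 463. -262.] hasp end [ 461.2 -322.5] hasp mid/width [ 485.  -294.6] [ 438.9 -292.4]
```

```bash
cat >> h.py <<'E'
PSI=-0.033; C0=np.array([467.8,-148.])
EX=np.array([np.sin(PSI),-np.cos(PSI)]); EY=np.array([np.cos(PSI),np.sin(PSI)])
def W(x,y,z): return np.r_[C0+x*EX+y*EY,z]      # case -> world
def tocase(p): d=np.asarray(p)[...,:2]-C0; return np.stack([d@EX,d@EY],-1)
def down(a,tilt=0):   # jaw axis at world yaw a; tilt about case y (positive: tool points towards case +x)
    M=np.array([[np.cos(a),0,-np.sin(a)],[np.sin(a),0,np.cos(a)],[0,-1,0.]])
    return (R.from_rotvec(-tilt*np.r_[EY,0])*R.from_matrix(M)).as_rotvec()
def st(): o=robot.observe(); print("t",round(o["t"],2),"tcp",o["tcp_pos"].round(1),"F",o["force"].round(1),"w",round(o["grip_width"],1),"j",o["joint_pos"].round(2))
def save(n,f,box=None,size=(800,600)):
    im=robot.get_image(n); 
    if box: im=im[box[1]:box[3],box[0]:box[2]]
    cv2.imwrite("pics/"+f,cv2.resize(im,size,interpolation=cv2.INTER_CUBIC))
E
python3 - <<'E'
from h import *
a=PSI-np.pi/2
for name,p,o in [("push",W(0,38,8),down(a)),("push2",W(0,38,8),down(a+np.pi)),("rack",[623,177,50],down(.189-np.pi/2)),("rack2",[623,177,50],down(.189+np.pi/2)),("lid",W(140,-70,200),down(a)),("h0",W(-85,0,140),down(a)),("h1",W(-125,0,60),down(a,.8)),("h2",W(-125,0,60),down(a+np.pi,.8)),("h3",W(-125,0,60),down(PSI,.8)),("h4",W(-125,0,60),down(PSI+np.pi,.8))]:
    q=robot.ik(p,o); print(name,None if q is None else np.round(q,2))
print(R.from_rotvec(robot.observe()["tool_rot"]).as_matrix().round(2), down(0))
E
```

```text
push [-0.29  0.41 -0.44  0.72  0.    2.89]
push2 [-0.29  0.41 -0.44  0.72 -0.   -0.25]
rack [ 0.28  0.55 -0.06  0.96 -0.   -3.05]
rack2 [ 0.28  0.55 -0.06  0.96  0.    0.09]
lid [-0.63  0.19 -0.21  1.17  0.    2.55]
h0 [-0.13  0.2  -0.35  1.01  0.    3.04]
h1 [ 0.46  0.58 -0.36  1.09 -0.69 -2.49]
h2 [ 0.46  0.58 -0.36  1.09 -0.69  0.65]
h3 [ 0.46  0.58 -0.36  1.09 -0.69  2.22]
h4 [ 0.46  0.58 -0.36  1.09 -0.69 -0.92]
[[ 0.34 -0.   -0.94]
 [ 0.94 -0.    0.34]
 [-0.   -1.   -0.  ]] [-1.57079633 -0.         -0.        ]
```

```bash
python3 - <<'E'
from h import *
a=PSI+np.pi/2
robot.movep(W(0,38,200),down(a)); st()
robot.move_linear(W(0,38,8),velocity=150,guard=15); st()
print(robot.move_linear(W(0,-34,8),velocity=80,guard=20)); st()
robot.move_linear(W(0,-15,8)); robot.move_linear(W(0,0,200),velocity=200)
robot.movep([623,177,190],down(.189+np.pi/2)); st()
im=robot.get_image("top"); cv2.imwrite("pics/t2.png",im)
g=im.astype(int); z=np.zeros(im.shape[:2],np.uint8); z[200:273,318:373]=(g.min(2)>185)[200:273,318:373]*255
c=max(cv2.findContours(z,cv2.RETR_EXTERNAL,cv2.CHAIN_APPROX_NONE)[0],key=cv2.contourArea)
print(tocase(ray("top",cv2.boxPoints(cv2.minAreaRect(c)),51)).round(0).tolist())
E
```

```text
t 2.75 tcp [ 506.  -148.5  200. ] F [0.1 0.3 0.3] w 85.5 j [-0.29  0.26 -0.11  1.2   0.   -0.25]
t 4.18 tcp [ 506.6 -149.5    8.8] F [0.4 0.3 0.9] w 85.4 j [-0.29  0.41 -0.44  0.72 -0.   -0.25]
False
t 5.23 tcp [ 434.7 -147.1    8.2] F [-0.1  0.1 -0.3] w 85.3 j [-0.33  0.31 -0.6   0.66  0.   -0.29]
t 7.97 tcp [622.8 175.7 190. ] F [ 0.  -0.2  0.7] w 85.3 j [ 0.28  0.48  0.19  1.28 -0.    0.09]
[[-53.0, 6.0], [56.0, 17.0], [60.0, -31.0], [-48.0, -42.0]]
```

```bash
python3 -c "
import cv2;im=cv2.imread('pics/t2.png');cv2.imwrite('pics/c2.png',cv2.resize(im[140:290,200:400],(800,600),interpolation=cv2.INTER_CUBIC))"
```

```text
(no output)
```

View pics/c2.png

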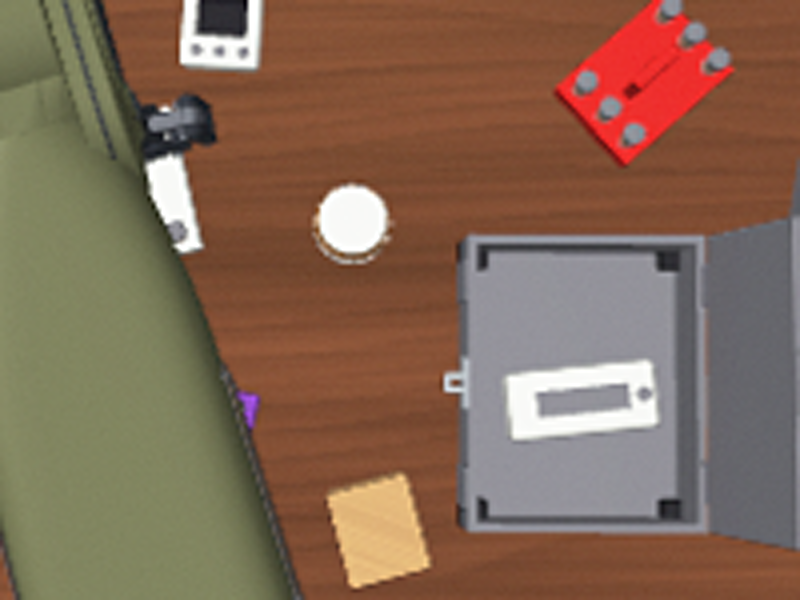

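The pack is still at its original place in the crop (580,400), although the force stayed near zero throughout the push. I'll go back with closed fingers and look at the tool in the case before pushing again.

```bash
python3 - <<'E'
from h import *
a=PSI+np.pi/2
robot.gripper_close(30)
robot.movep(W(0,45,200),down(a))
robot.move_linear(W(0,45,28),velocity=150,guard=15); st()
s=robot.get_image("side"); 
print("side proj tcp",proj("side",W(0,45,28)),"top",proj("top",W(0,45,28)))
print("case corners side",proj("side",[W(-85,106,100),W(-85,-106,100),W(85,-106,100),W(85,-106,0)]).round(0).tolist())
t=robot.get_image("top")
cv2.imwrite("pics/c3.png",np.hstack([cv2.resize(s[180:330,220:420],(533,400),interpolation=cv2.INTER_CUBIC),cv2.resize(t[185:285,300:367],(267,400),interpolation=cv2.INTER_CUBIC)]))
E
```

```text
t 11.39 tcp [ 513.6 -149.6   28.8] F [ 0.1 -0.1  0.9] w -0.0 j [-0.28  0.4  -0.39  0.78  0.   -0.25]
side proj tcp [[315.73111398 263.61034819]] top [[342.72435992 220.35684637]]
case corners side [[311.0, 213.0], [242.0, 247.0], [295.0, 291.0], [293.0, 327.0]]
```

View pics/c3.png

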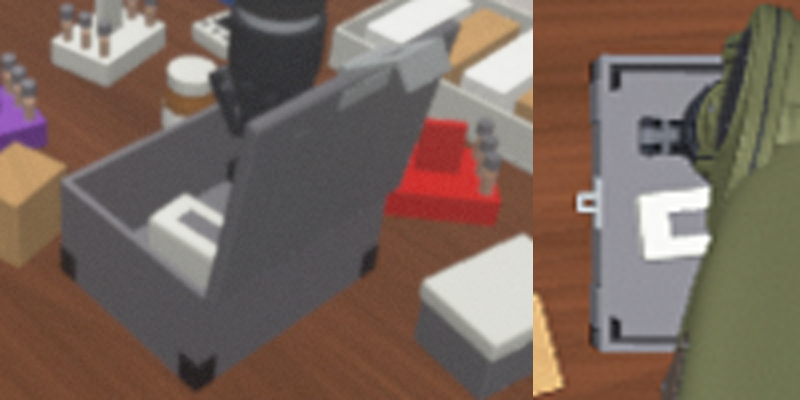

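The tool is inside the case, centred as planned, and the pack is untouched at (185,240). I'll push with closed fingers and check while still in contact.

```bash
python3 - <<'E'
from h import *
for y in (20,0,-20):
    print(robot.move_linear(W(4,y,24),velocity=50,guard=20)); st()
s=robot.get_image("side");t=robot.get_image("top")
cv2.imwrite("pics/c4.png",np.hstack([cv2.resize(s[180:330,220:420],(533,400),interpolation=cv2.INTER_CUBIC),cv2.resize(t[185:285,300:367],(267,400),interpolation=cv2.INTER_CUBIC)]))
E
```

```text
False
t 12.16 tcp [ 487.8 -152.8   24.1] F [ 0.2 -0.1  0.5] w -0.4 j [-0.3   0.37 -0.46  0.75  0.   -0.27]
False
t 12.71 tcp [ 467.6 -152.    24.1] F [-0.1  0.5  0.3] w 0.3 j [-0.31  0.34 -0.5   0.73  0.   -0.28]
False
t 13.26 tcp [ 447.6 -151.4   24.1] F [ 0.  -0.1  0.2] w -0.3 j [-0.33  0.31 -0.55  0.71  0.   -0.29]
```

View pics/c4.png

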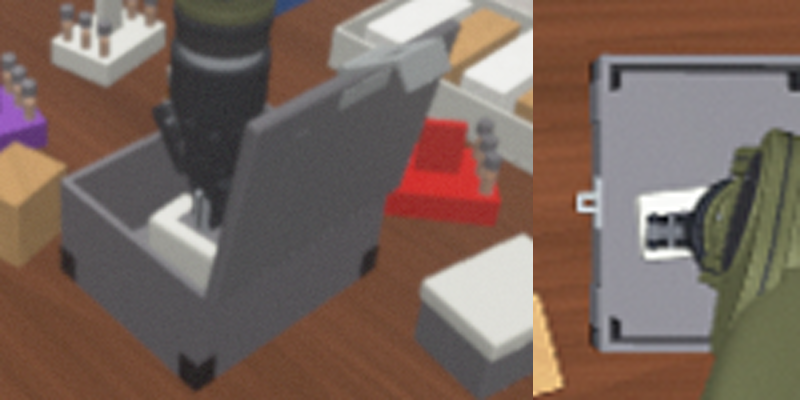

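```bash
python3 - <<'E'
from h import *
for z in (6,24,51,70): print(z,((proj("side",W(4,-20,z))-[220,180])*2.665).round(0),((proj("top",W(4,-20,z))-[300,185])*4+[533,0]).round(0))
for c in [(-52,-42),(-52,6),(58,-31)]: print(c,[((proj("side",W(*c,z))-[220,180])*2.665).round(0).tolist() for z in (6,51)])
print(robot.move_linear(W(4,-20,10),velocity=40,guard=6)); st()
E
```

```text
6 [[203. 277.]] [[706. 228.]]
24 [[204. 261.]] [[709. 228.]]
51 [[206. 237.]] [[714. 228.]]
70 [[207. 220.]] [[717. 229.]]
(-52, -42) [[[141.0, 253.0]], [[142.0, 213.0]]]
(-52, 6) [[[182.0, 230.0]], [[184.0, 191.0]]]
(58, -31) [[[239.0, 319.0]], [[243.0, 279.0]]]
True
t 13.72 tcp [ 448.1 -151.4   11. ] F [-0.7  0.4  4.9] w -0.1 j [-0.33  0.33 -0.56  0.68  0.   -0.29]
```

```bash
python3 - <<'E'
from h import *
P=np.array([178.7,492.9,190.5])
for n in("side","top"):
    print(n,[(dz,(proj(n,P+[0,0,dz])/0.7).round(0).tolist()) for dz in (0,13,40)])
robot.move_linear(W(4,-20,130),velocity=200)
st(); P=W(4,-20,130)
s=robot.get_image("side"); print([(dz,((proj("side",P+[0,0,dz])-[220,130])*4).round(0).tolist()) for dz in (0,13,40)])
cv2.imwrite("pics/c5.png",cv2.resize(s[130:280,220:420],(800,600),interpolation=cv2.INTER_CUBIC))
E
```

```text
side [(0, [[79.0, 213.0]]), (13, [[77.0, 206.0]]), (40, [[73.0, 193.0]])]
top [(0, [[160.0, 502.0]]), (13, [[157.0, 504.0]]), (40, [[152.0, 507.0]])]
t 14.47 tcp [ 446.9 -151.   128.9] F [-0.1  1.2  0.2] w -0.2 j [-0.33  0.21 -0.38  0.99  0.   -0.29]
[(0, [[318.0, 443.0]]), (13, [[319.0, 424.0]]), (40, [[322.0, 382.0]])]
```

View pics/c5.png

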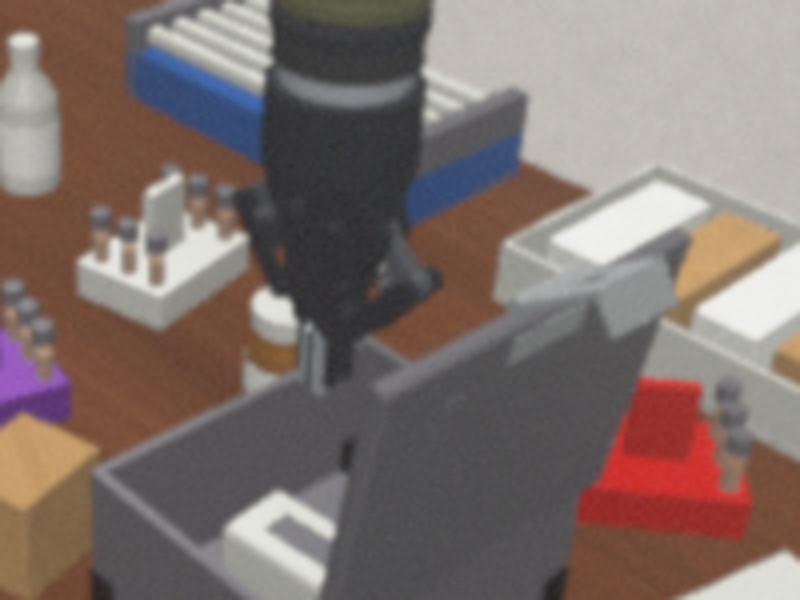

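The fingertips appear at (320,388), about 38–40 mm higher than the reported TCP projects (318,443). The 5 N contact at a reported z of 11 over the 51 mm pack top agrees. So the real tool is about 40 mm shorter than the stated TCP, and my fingers had simply passed above the pack. I'll compensate along the tool axis and push again.

```bash
cat >> h.py <<'E'
OFF=40.
def T(p,rv): return np.asarray(p,float)+OFF*R.from_rotvec(rv).as_matrix()[:,1]
def lin(p,rv,v=150,guard=None): return robot.move_linear(T(p,rv),velocity=v,rot=rv,guard=guard)
def mp(p,rv): robot.movep(T(p,rv),rv)
def pack():
    im=robot.get_image("top"); g=im.astype(int); z=np.zeros(im.shape[:2],np.uint8); z[200:273,318:373]=(g.min(2)>185)[200:273,318:373]*255
    c=max(cv2.findContours(z,cv2.RETR_EXTERNAL,cv2.CHAIN_APPROX_NONE)[0],key=cv2.contourArea)
    print("pack case xy",tocase(ray("top",cv2.boxPoints(cv2.minAreaRect(c)),51)).round(0).tolist())
E
python3 - <<'E'
from h import *
d=down(PSI+np.pi/2)
lin(W(0,38,125),d); robot.open_gripper()
print(lin(W(0,38,9),d,150,12)); st()
print(lin(W(0,5,9),d,70,20)); st()
print(lin(W(0,-33,9),d,70,25)); st()
lin(W(0,-20,9),d); lin(W(0,-10,160),d,200)
mp([623,177,160],down(.189+np.pi/2)); st(); pack()
E
```

```text
False
t 16.87 tcp [ 506.5 -149.4  -30.4] F [0.3 0.1 0.1] w 85.5 j [-0.29  0.46 -0.48  0.63  0.   -0.25]
False
t 17.49 tcp [ 471.9 -148.   -31. ] F [-0.8 -0.4  0.3] w 85.4 j [-0.3   0.42 -0.56  0.59 -0.   -0.27]
False
t 18.18 tcp [ 434.1 -146.8  -31.1] F [-0.4 -0.7  0.5] w 85.7 j [-0.33  0.37 -0.65  0.55 -0.   -0.29]
t 20.71 tcp [622.6 175.6 119.8] F [ 0.9  0.3 -0.2] w 85.5 j [ 0.28  0.5   0.05  1.12 -0.    0.09]
pack case xy [[-53.0, -49.0], [57.0, -49.0], [56.0, -96.0], [-53.0, -96.0]]
```

The pack is now flat, aligned, and at the near end (y −96 to −49). Next is the rack.

```bash
python3 - <<'E'
from h import *
d=down(.189+np.pi/2)
print(lin([623,177,51],d,120,10)); st()
robot.gripper_close(40); st()
lin([623,177,75],d,80); st()
s=robot.get_image("side")
cv2.imwrite("pics/c6.png",cv2.resize(s[120:270,180:380],(800,600),interpolation=cv2.INTER_CUBIC))
E
```

```text
False
t 21.82 tcp [623.8 177.1  11.9] F [ 0.8 -0.3 -0.5] w 85.5 j [ 0.28  0.58 -0.11  0.88 -0.    0.09]
t 22.49 tcp [622.9 177.1  10.9] F [ 0.7  0.6 -0. ] w 9.3 j [ 0.28  0.58 -0.11  0.88  0.    0.09]
t 22.94 tcp [623.4 177.   35.5] F [ 0.5 -1.  -2. ] w 9.5 j [ 0.28  0.56 -0.08  0.93 -0.    0.09]
```

View pics/c6.png

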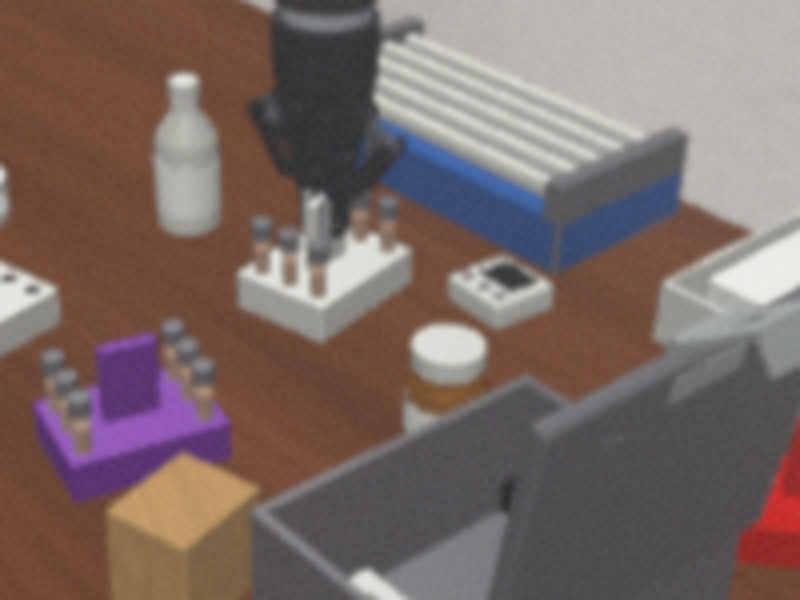

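The rack is gripped by the fin, upright and clear of the bench at (320,260). Now I'll place it in the case.

```bash
python3 - <<'E'
from h import *
d0=down(.189+np.pi/2); d=down(PSI+np.pi/2)
lin([623,177,181],d0,200)
mp(W(0,34,181),d); st()
lin(W(0,34,75),d,120,30)
print(lin(W(0,34,54),d,40,5)); st()
robot.open_gripper()
lin(W(0,34,185),d,150); st()
mp(W(20,-60,300),d); st(); pack()
im=robot.get_image("top");s=robot.get_image("side")
cv2.imwrite("pics/t7.png",im);cv2.imwrite("pics/s7.png",s)
E
```

```text
t 24.98 tcp [ 502.5 -148.4  140.9] F [-0.4 -0.1 -1.8] w 9.5 j [-0.29  0.28 -0.24  1.05  0.   -0.26]
True
t 26.49 tcp [ 501.9 -148.9   16.5] F [-1.2  0.3  2.9] w 9.5 j [-0.29  0.4  -0.43  0.74  0.   -0.26]
t 28.22 tcp [ 501.1 -148.9  144.2] F [-0.  -0.5  0.1] w 85.4 j [-0.29  0.28 -0.23  1.06 -0.   -0.26]
t 28.87 tcp [ 407.5 -166.   259. ] F [0.9 0.  0. ] w 85.3 j [-0.39  0.09 -0.17  1.31  0.   -0.35]
pack case xy [[-40.0, 87.0], [37.0, 87.0], [36.0, -17.0], [-41.0, -17.0]]
```

The rack is seated at x −41..37, y −17..87, clear of the pack. Now the lid: push on its outer face at case y = −82, beside the hasp.

```bash
python3 - <<'E'
from h import *
d=down(PSI)
if robot.ik(T(W(170,-82,310),d),d) is None or abs(robot.ik(T(W(170,-82,310),d),d)[5])>2: d=down(PSI+np.pi)
robot.gripper_close(30)
mp(W(170,-82,310),d); st()
print(lin(W(170,-82,228),d,200,15))
def pose(th,r=130): 
    u=np.array([-np.cos(th),np.sin(th)]); n=np.array([np.sin(th),np.cos(th)])
    x,z=np.array([85,100])+r*u+12*n; return W(x+11,-82,z)
lin(pose(1.57),d,80,20); st()
for th in np.arange(1.4,0.1,-0.2):
    if lin(pose(th),d,100,25): st()
st()
p=pose(0); p[2]=106
print(lin(p,d,50,18)); st()
lin(p+[0,0,100],d,200); 
cv2.imwrite("pics/t8.png",robot.get_image("top"));s=robot.get_image("side");cv2.imwrite("pics/s8.png",s)
cv2.imwrite("pics/c8.png",cv2.resize(s[130:330,190:430],(800,600),interpolation=cv2.INTER_CUBIC))
E
```

```text
t 30.94 tcp [ 380.2 -314.9  270. ] F [ 0.3 -0.2  0.2] w -0.4 j [-0.69  0.18 -0.03  1.35  0.    0.91]
False
t 32.42 tcp [ 382.9 -252.9  191.6] F [-2.1 -0.9  6.3] w -0.1 j [-0.58  0.14 -0.29  1.14 -0.    1.02]
t 35.25 tcp [ 386.7 -116.4   97.7] F [-0.4  0.  -0. ] w -0.3 j [-0.29  0.12 -0.58  0.87 -0.    1.31]
True
t 35.78 tcp [ 387.7 -112.6   72.5] F [-2.6  0.9  9.6] w 0.2 j [-0.28  0.15 -0.62  0.8  -0.    1.32]
```

View pics/c8.png

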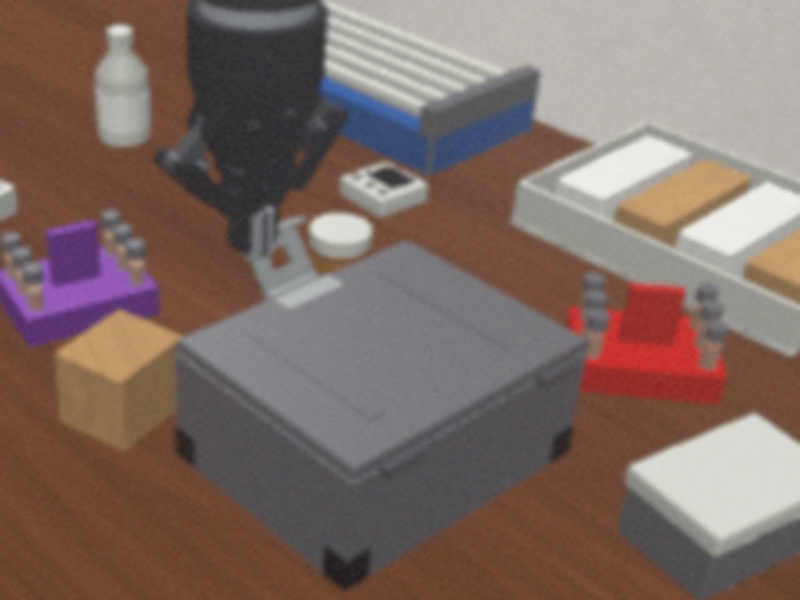

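The lid appears shut flat. The hasp stands up and outward at (285,250), with its base plate at (310,290). I'll compute its angle.

```bash
python3 - <<'E'
from h import *
sc=lambda P:((proj("side",P)-[190,130])*[800/240,3]).round(0).astype(int).tolist()
print("lid corners",sc([W(-85,-106,112),W(-85,106,112),W(85,-106,112),W(85,106,112)]))
for h in (2.2,2.6,2.9,3.14,3.4,3.7):
    D=np.array([-np.sin(h),-np.cos(h)]);N=np.array([-np.cos(h),np.sin(h)])
    e=np.array([-91,106])+50*D; l=np.array([-91,106])+48*D+20*N
    print(h,"end",sc([W(e[0],y,e[1]) for y in(-22,22)]),"lip",sc([W(l[0],y,l[1]) for y in(-22,22)]))
s=cv2.imread("pics/s8.png"); t=cv2.imread("pics/t8.png")
cv2.imwrite("pics/c9.png",np.hstack([cv2.resize(s[180:240,250:310],(400,400),interpolation=cv2.INTER_CUBIC),cv2.resize(t[205:265,290:350],(400,400),interpolation=cv2.INTER_CUBIC)]))
E
```

```text
lid corners [[172, 339], [404, 238], [351, 470], [587, 339]]
2.2 end [[229, 243], [277, 224]] lip [[241, 235], [290, 215]]
2.6 end [[242, 237], [291, 218]] lip [[260, 238], [309, 218]]
2.9 end [[255, 239], [304, 219]] lip [[275, 247], [324, 227]]
3.14 end [[267, 244], [316, 224]] lip [[286, 258], [335, 238]]
3.4 end [[279, 254], [328, 233]] lip [[297, 273], [346, 252]]
3.7 end [[292, 268], [341, 248]] lip [[308, 292], [356, 270]]
```

View pics/c9.png

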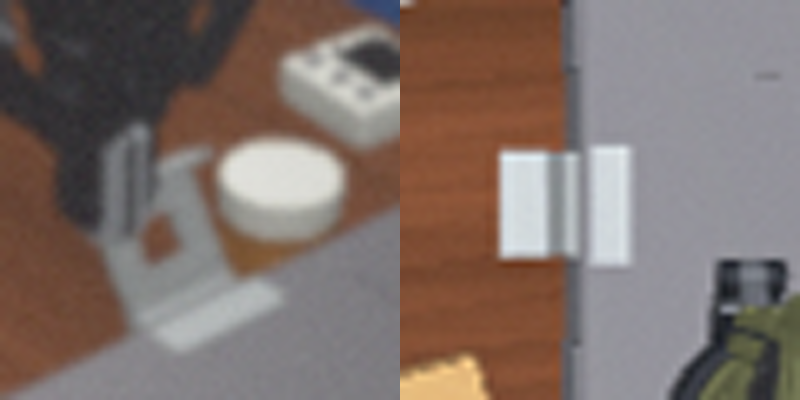

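```bash
python3 - <<'E'
from h import *
print([tocase(ray("top",[u,235.7],z)).round(1).tolist() for u,z in((304.8,149),(312.2,157),(304.8,140),(312.2,157))])
d=down(PSI+np.pi)
for x,z,tl in [(-75,160,0),(-120,140,0),(-125,110,.0),(-125,90,.5),(-115,60,.8),(-112,54,.8)]:
    r=down(PSI+np.pi,tl); q=robot.ik(T(W(x,0,z),r),r); print(x,z,tl,None if q is None else q.round(2))
E
```

```text
[[[-119.6, -2.3]], [[-99.6, -2.3]], [[-119.2, -2.3]], [[-99.6, -2.3]]]
-75 160 0 [-0.15  0.22 -0.39  0.96  0.   -1.69]
-120 140 0 [-0.06  0.23 -0.43  0.91  0.   -1.6 ]
-125 110 0.0 [-0.05  0.26 -0.48  0.83  0.   -1.59]
-125 90 0.5 [ 0.27  0.39 -0.47  0.87 -0.48 -1.23]
-115 60 0.8 [ 0.39  0.58 -0.44  0.95 -0.71 -1.  ]
-112 54 0.8 [ 0.38  0.59 -0.45  0.93 -0.72 -1.  ]
```

```bash
python3 - <<'E'
from h import *
A=PSI+np.pi; d=down(A)
P=lambda h,a,n:np.array([-91,106.])+a*np.array([-np.sin(h),-np.cos(h)])+n*np.array([-np.cos(h),np.sin(h)])
mp(W(-76,0,190),d); st()
print(lin(W(-76,0,130),d,150,12))
for h in (2.6,2.4,2.2,2.0,1.8,1.6,1.5):
    c=P(h,27,2); off=np.clip((h-1.5)/.6,0,1)*11
    if lin(W(c[0]+off,0,c[1]),d,60,15): print("guard",h)
st()
s=robot.get_image("side")
lin(W(-119,0,165),d,200)
s2=robot.get_image("side");t=robot.get_image("top");cv2.imwrite("pics/s10.png",s2);cv2.imwrite("pics/t10.png",t)
cv2.imwrite("pics/c10.png",np.hstack([cv2.resize(q,(400,400),interpolation=cv2.INTER_CUBIC) for q in (s2[180:260,230:310],t[205:265,290:350])]))
print("carton",tocase(ray("top",[294,273],70)),"jar",tocase(ray("top",[288,195],75)))
for h in (1.5,1.2,.9,.6,.3,0):
    r=down(A,max(0,min(1.0,1.18-h))); p=P(h,48,20); q=robot.ik(T(W(p[0],0,p[1]),r),r); print(h,None if q is None else q.round(2))
E
```

```text
t 39.05 tcp [470.2 -72.1 150. ] F [ 0.8 -0.1 -0.4] w 0.1 j [-0.15  0.2  -0.33  1.04 -0.   -1.69]
False
t 41.57 tcp [471.6 -29.5  66. ] F [-0.6 -0.3  0.2] w 0.2 j [-0.06  0.27 -0.48  0.82  0.   -1.6 ]
carton [[-147.20142731 -110.03400529]] jar [[-165.40103125  116.77693451]]
1.5 [-0.02  0.25 -0.46  0.87  0.   -1.55]
1.2 [-0.01  0.26 -0.48  0.83  0.   -1.55]
0.9 [ 0.17  0.32 -0.49  0.82 -0.27 -1.36]
0.6 [ 0.33  0.45 -0.46  0.89 -0.54 -1.15]
0.3 [ 0.43  0.63 -0.39  1.04 -0.76 -0.9 ]
0 [ 0.45  0.72 -0.38  1.1  -0.84 -0.8 ]
```

View pics/c10.png

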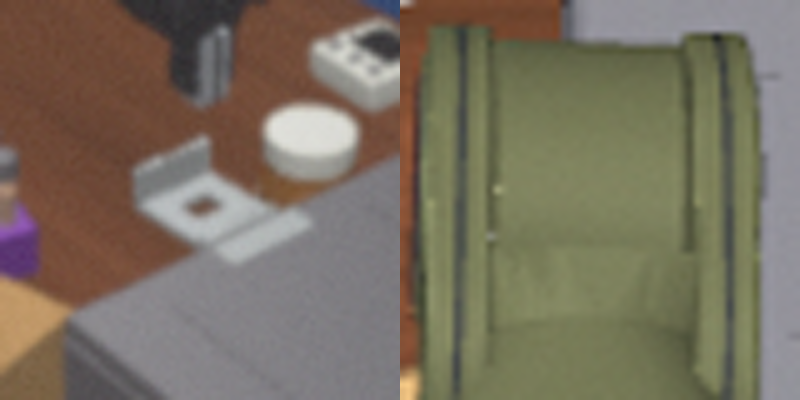

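The hasp now sticks out level with its lip up at (172,170). I'll finish by pushing on the lip edge along its arc, turning the tool as it goes.

```bash
python3 - <<'E'
from h import *
A=PSI+np.pi
P=lambda h,a,n:np.array([-91,106.])+a*np.array([-np.sin(h),-np.cos(h)])+n*np.array([-np.cos(h),np.sin(h)])
def go(h,v=60,g=15):
    r=down(A,max(0,min(1.0,1.18-h))); p=P(h,48,20); return lin(W(p[0],0,p[1]),r,v,g)
lin(W(-138,0,165),down(A),150)
for h in (1.5,1.3,1.1,.9,.7,.5,.3,.15,0,-.08):
    if go(h): print("guard",h); st(); 
    if h<=.15: st()
r=down(A,1.0); lin(W(-150,0,80),r,150); lin(W(-190,0,170),r,150)
mp(W(-200,-200,230),down(A)); st()
s2=robot.get_image("side");t=robot.get_image("top");cv2.imwrite("pics/s11.png",s2);cv2.imwrite("pics/t11.png",t)
cv2.imwrite("pics/c11.png",np.hstack([cv2.resize(q,(400,400),interpolation=cv2.INTER_CUBIC) for q in (s2[170:290,225:345],t[190:280,290:380])]))
E
```

```text
t 45.71 tcp [470.4 -64.1  40.1] F [ 0.7  0.6 -0.3] w 0.2 j [ 0.46  0.72 -0.36  1.12 -0.83 -0.79]
t 45.99 tcp [470.7 -71.   37.3] F [ 1.1  0.4 -0.4] w 0.1 j [ 0.45  0.72 -0.38  1.1  -0.84 -0.8 ]
t 46.24 tcp [471.2 -72.3  36.4] F [-3.8 17.8 13.9] w -0.1 j [ 0.45  0.72 -0.38  1.09 -0.84 -0.81]
t 48.48 tcp [275.   58.2 189.7] F [ 1.   1.  -0.2] w -0.1 j [ 0.21 -0.17 -0.6   1.14 -0.   -1.33]
```

View pics/c11.png

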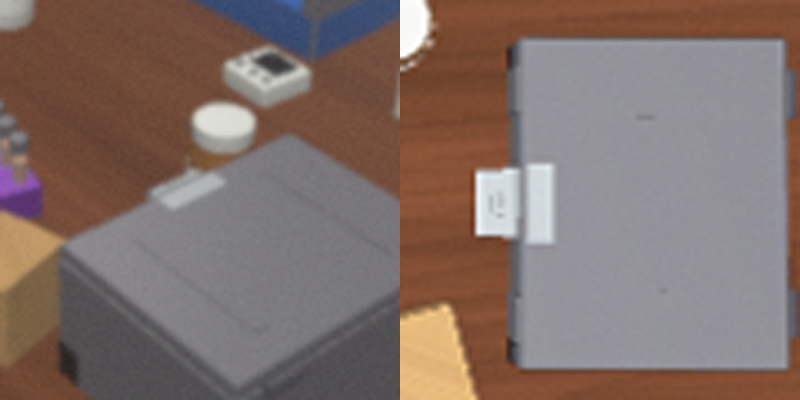

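```bash
python3 - <<'E'
from h import *
t=cv2.imread("pics/t11.png").astype(int); r=t[232].sum(1)//3
print([(c,int(r[c])) for c in range(302,330)])
for u,z in((306.7,58),(306.9,58),(307.2,58)): print(tocase(ray("top",[u,235.7],z)).round(1))
for h in (0,.1,.2,.4):
    p=np.array([-91,106.])+48*np.array([-np.sin(h),-np.cos(h)])+20*np.array([-np.cos(h),np.sin(h)]); print(h,p.round(1),proj("top",W(p[0],0,p[1])).round(2))
print("lid front/hinge edges proj",proj("top",[W(-85,0,112),W(85,0,112),W(0,106,112),W(0,-106,112)]).round(1).tolist())
a,b=cv2.imread("pics/t.png"),cv2.imread("pics/t11.png"); m=(cv2.absdiff(a,b).max(2)>60).astype(np.uint8)
for c in cv2.findContours(m,cv2.RETR_EXTERNAL,cv2.CHAIN_APPROX_NONE)[0]:
    if cv2.contourArea(c)>12: print("diff",cv2.boundingRect(c))
E
```

```text
[(302, 88), (303, 88), (304, 87), (305, 87), (306, 80), (307, 227), (308, 226), (309, 215), (310, 218), (311, 216), (312, 216), (313, 217), (314, 219), (315, 206), (316, 182), (317, 144), (318, 175), (319, 212), (320, 214), (321, 215), (322, 216), (323, 221), (324, 185), (325, 153), (326, 150), (327, 148), (328, 152), (329, 149)]
[[-109.8   -1.7]]
[[-109.2   -1.7]]
[[-108.3   -1.7]]
0 [-111.   58.] [[306.29 235.11]]
0.1 [-115.7   60.2] [[304.73 235.1 ]]
0.2 [-120.1   62.9] [[303.25 235.09]]
0.4 [-128.1   69.6] [[300.62 235.06]]
lid front/hinge edges proj [[316.4, 235.0], [376.4, 235.3], [346.2, 197.9], [346.6, 272.8]]
diff (283, 409, 17, 11)
diff (277, 388, 10, 17)
diff (293, 374, 8, 12)
diff (299, 373, 8, 16)
diff (65, 349, 7, 8)
diff (0, 348, 128, 60)
diff (73, 348, 8, 6)
diff (253, 292, 33, 27)
diff (319, 265, 27, 6)
diff (365, 264, 7, 6)
diff (327, 230, 37, 20)
diff (307, 228, 10, 16)
diff (319, 227, 5, 17)
diff (319, 201, 53, 7)
diff (397, 194, 27, 84)
diff (217, 166, 34, 42)
```

```bash
python3 -c "
from h import *
st(); print(robot.hand_in())"
```

```text
t 48.58 tcp [275.4  58.7 189.4] F [-0.8  0.2  0. ] w -0.1 j [ 0.21 -0.16 -0.6   1.14 -0.   -1.33]
the job is handed in; nothing more can be done
None
```

The case is packed, shut and latched, and I handed the job in at t = 48.6 s of the 72 s allowed.

**What I did:**
1. Pushed the cool pack flat to the near end of the case.
2. Stood the white, grey-capped tube rack on the case floor beside it.
3. Pushed the lid shut on its outer face beside the hasp.
4. Swung the hasp down along its arc over the staple.

**What went wrong:** my first two pushes never touched the pack. The real fingertips are about 40 mm short of the stated TCP, as the side view and a contact on the pack's top showed. I compensated for that along the tool axis for the rest of the job.

**Last checks:**
- **Pack and rack:** before the lid was shut, the pack measured y −96 to −49 in the case frame, and the rack y −17 to 87 and x −41 to 37. The lid now hides both, so I couldn't check them again.
- **Lid:** the push ended at a tip height of 112.5 mm, against 112 mm for the top of a shut lid. The lid's edges in the top view match a shut lid to within about 1 px.
- **Hasp:** the final press met a hard stop of about 22 N. The lip edge appears at column 306.5, against 306.3 expected when fully closed. The side camera can't see the case front, so I had no direct view of the staple in the slot.
- **Bystanders:** comparing the top view before and after shows changes only at the arm, the case and the place the rack was taken from.

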